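# Unhook the ferrule bin

## Task

Three small parts bins hang by their hooked lips over the bin rail. Lift the one that holds the two ferrules (small rings; another bin holds one wider ring, a loupe) up and off the rail and set it down, right way up, in the middle of the cork mat. Keep it upright all the way, don't drop it, and leave the other two bins hanging as they are.

Things in the scene. Friction and masses are not known exactly. Their poses are not given: they have to be found in the camera images.
- ferrule_bin_mid (a point): Open grey bin, 80 long (x, front to rail) x 46 wide (y) x 48 high (front wall 28), walls 3 mm, about 120 g, two rings 23 across, 22 high in it. Point: middle of box, 24 above underside; z up. Underside hangs at 70. Its back lip reaches 12 out at the rim and turns down behind the rail's bar (8 thick, top edge 115 above the table), 17 deep: raise it 15 or more to clear it.
- loupe_bin_mid (a point): The same bin with a loupe (one wide black ring, 37 across, 22 high) in it, on the same rail; stays there. Point: middle of its box, half-way up; axes as for the ferrule bin. The three bins hang side by side in any order, 90 apart centre to centre, 44 free between neighbours.
- empty_bin_mid (a point): The same bin, empty, hanging on the same rail; stays there. Point: middle of its box, half-way up; axes as for the ferrule bin.
- mat: Cork mat, 130 (its x) x 150 (y) x 4 thick, fixed on the table in front of the rail. Origin: centre of its underside, at table height; z up.

How it is judged:
On the way:
1. the ferrule bin is lifted clear of the rail (its middle over 107 mm above the table) (height (world z) of ferrule_bin_mid above 0.107 m).
At the end, for the whole second after the job is handed in: The ferrule bin stands flat (within 8 degrees) on the mat, its middle within 35 mm of the mat's centre seen from above; the other two bins hang within 15 mm of where they hung, upright (horizontal distance between ferrule_bin_mid and mat below 0.035 m and z of ferrule_bin_mid in the frame of mat between 0.022 and 0.034 m and angle between ferrule_bin_mid's own z axis and vertical below 0.15 rad and distance of each of loupe_bin_mid, empty_bin_mid from where it was at the start of the episode below 0.015 m and angle between each of loupe_bin_mid, empty_bin_mid's own z axis and vertical below 0.2 rad); the robot touches nothing.
It fails at once if the ferrule bin is tipped more than 40 degrees (angle between ferrule_bin_mid's own z axis and vertical above 0.7 rad).
It fails at once if the ferrule bin is dropped: untouched by the robot while its underside is more than 20 mm above the mat, away from its place on the rail (distance of ferrule_bin_mid from where it was at the start of the episode above 0.03 m and height (world z) of ferrule_bin_mid above 0.048 m and contact force between each of the fingers, the arm and ferrule_bin below 0.02 N).
It fails at once if another bin is knocked off or shifted by more than 30 mm (distance of any of loupe_bin_mid, empty_bin_mid from where it was at the start of the episode above 0.03 m).
It also fails if it takes over 38 s, if anything falls off the work surface, if the arm or the gripper's body presses on something with over 40 N, if the wrist force passes 120 N, or if a joint passes its speed limit or range.

## Robot

A 6-joint arm with a two-finger parallel gripper is mounted at the origin on a cart in front of the work surface, level with it; the furniture and walls round the work are solid. World frame = base frame: x ahead of the robot, y to its left, z up, the work surface at z = 0. Lengths are in m, angles in rad, forces in N, time in s.
With the tool pointing down it reaches from about 0.425 to 0.95 m from the base axis. Payload 3.5 kg.
Tool frame: the origin (TCP) lies at the very end of the fingers, on their centre line; the grasp point (between the pads) lies 19 mm behind it; z points along the fingers, y is the direction in which the jaws open and shut (so a half turn about z gives the same grasp; the last joint's range is limited). The gripper opens to 85 mm and grips with 20 to 120 N. Pads are 22 mm wide; open, the fingers measure 114 mm over their backs; the gripper's body (76 mm by 85 mm) begins 54 mm behind the grasp point. The pads swing forward as they close: fully open they stand 13 mm farther back than shut.
Start: joints at [0.958, 0.286, 1.577, -0, 1.279, -0.15], TCP at [0.301, 0.604, 0.197] pointing down, gripper open.
Joint ranges: [-2.77, 2.77], [-0.9, 2.22], [0.21, 2.48], [-1.53, 4.67], [0.24, 2.81], [-2.84, 2.84]. Speed limits (rad/s): [2.79, 2.79, 3.14, 3.14, 3.14, 3.14].

## Interface

Orientations are given as a unit quaternion [x, y, z, w].
In Python, from plant import ctrl, eyes, ticket gives the robot as it stands.
- The arm moves only by the tool send_rows, never from a script. Its arguments are lists of equal length, an entry for each row: "translation": the shift along the tool's x, y, z in units of 30 mm (1.0 is 30 mm), a list of three; "rotation": the turn, a rotation vector about the tool's x, y, z in units of 5 degrees (1.0 is 5 degrees), a list of three; "grip": the finger opening in mm, from 0 to 85.4. A call has 1 to 5 rows; each row shifts and turns the commanded pose from where the row before left it, along the tool's axes as they then stand; what a row does not reach is not made up. A row lasts 1/8 s, in which the tool goes at most 62.5 mm and 10.7 degrees, less where a joint would pass 70% of its speed; a pose out of reach is approached as far as the arm can. A call is refused whole if a number of a shift passes 1 or a number of a turn 1, either way. A call with a gripper value outside its range is refused whole. The fingers move at their own pace and stop on an object; "squeeze" is the grip in N (left out, the last holds). Time passes only in rows, so rows that do not move let the fingers close. It gives the time, the measured TCP pose, the force and the opening at its end, in the units of the state.
- ctrl.get_state(): the state, without advancing time (a new reading comes with each control period).
- eyes.read_camera(name): name is "scene" or "top" or "wrist"; returns a dict with "image" (400x640x3 uint8, blue, green, red), "mtx" (3x3 intrinsics, pixels), "dist_coeffs" ([k1, k2, p1, p2, k3] as OpenCV has them; the pictures are not rectified), "xyz" and "orientation" of the camera in the world; the wrist camera has in their place "hand_eye" (4x4, takes a point from camera to tool coordinates, whose origin is the TCP and whose axes are the flange's). Camera axes: x right, y down, z forward; pixel columns grow to the right and rows downward; lengths in m; the calibration is good to about 2 mm. A picture is of the moment at which its call begins: read the wrist's pose just before it. There is no depth.
- ticket.sign_off(): hands the job in, once; it reports no verdict.
The state is a dict: "time": time; "qpos": joint angles; "dq": joint speeds; "joint_efforts": joint torques, N m; "eef_pos": TCP position; "tcp_rot": TCP orientation; "contact_force": force on the tool from outside, world axes, zero at the start; "wrist_torque": the same for the moment, N m; "opening": opening from 0.0 (shut) to 1.0 (fully open).
Only numpy, scipy, OpenCV 4.12 (cv2) and the standard library are available. Lean on these libraries where they do the work, as an engineer would, in place of code of your own. Each camera call takes 0.05 s, during which the arm holds its last target. There are 200 camera calls.

## Working session

There is one attempt and no reset: what is moved stays moved. The work goes in short steps, Python scripts to look and compute and a tool call to move; the robot and the scene stay as the last step left them, time stands still between calls to the robot, and variables do not carry over. Pictures are saved under pics/ and viewed, about 8 in all and at most 12, crops included, and the job is handed in when it is done.

Besides the shell and the picture viewer there is one more tool, called after "Request:" in YAML: its name, and indented under it one key for each argument. send_rows: Moves the arm, as the interface text tells. Its arguments: {"type":"object","properties":{"translation":{"type":"array"},"rotation":{"type":"array"},"grip":{"type":"array"},"squeeze":{"type":"number"}},"required":["translation","rotation","grip"]}

```bash
mkdir -p pics
cat > h.py <<'E'
import numpy as np, cv2
from scipy.spatial.transform import Rotation as R
from plant import ctrl, eyes, ticket
def cam(name):
    s=ctrl.get_state(); c=eyes.read_camera(name)
    if name=="wrist":
        T=np.eye(4);T[:3,:3]=R.from_quat(s["tcp_rot"]).as_matrix();T[:3,3]=s["eef_pos"]
        H=T@np.array(c["hand_eye"]); c["R"]=H[:3,:3];c["p"]=H[:3,3]
    else:
        o=np.array(c["orientation"]); c["R"]=R.from_quat(o).as_matrix() if o.size==4 else o.reshape(3,3); c["p"]=np.array(c["xyz"])
    return c
def plane(c,uv,z):
    n=cv2.undistortPoints(np.array(uv,float).reshape(-1,1,2),np.array(c["mtx"]),np.array(c["dist_coeffs"])).reshape(-1,2)
    d=np.c_[n,np.ones(len(n))]@c["R"].T
    return c["p"]+d*((z-c["p"][2])/d[:,2])[:,None]
def proj(c,P):
    Rt=c["R"].T; return cv2.projectPoints(np.array(P,float).reshape(-1,1,3),cv2.Rodrigues(Rt)[0],-Rt@c["p"],np.array(c["mtx"]),np.array(c["dist_coeffs"]))[0].reshape(-1,2)
E
python3 - <<'E'
from h import *
print(ctrl.get_state())
for n in ("scene","top"):
    c=cam(n); cv2.imwrite(f"pics/{n}1.png",c["image"]); print(n,c["p"],c["R"].round(3).tolist())
E
```

```text
{'time': 0.0, 'qpos': array([ 9.57999101e-01,  2.87188079e-01,  1.57820284e+00, -2.46930859e-05,
        1.27860583e+00, -1.49970266e-01]), 'dq': array([-0.00213674,  0.00236618,  0.00015963, -0.00131225, -0.00063227,
        0.00237721]), 'joint_efforts': array([-1.27347226e-03, -4.05979621e+01, -2.92628413e+01, -1.03498762e-04,
        5.71708355e-03, -7.16191181e-06]), 'eef_pos': array([0.30089795, 0.60338306, 0.19581835]), 'tcp_rot': array([ 2.29349912e-01,  9.73343296e-01, -1.12007860e-03, -4.36437921e-04]), 'contact_force': array([-0.25086375, -1.24281482,  0.45669278]), 'wrist_torque': array([ 0.02856723, -0.02835626,  0.02618944]), 'opening': 0.9997725419630616}
scene [-0.01914358 -0.3893077   0.52433378] [[0.649, -0.384, 0.657], [-0.761, -0.334, 0.556], [0.006, -0.861, -0.509]]
top [0.33149263 0.08571319 0.99835062] [[0.002, -0.982, 0.191], [-1.0, -0.001, 0.003], [-0.003, -0.191, -0.982]]
```

View pics/top1.png

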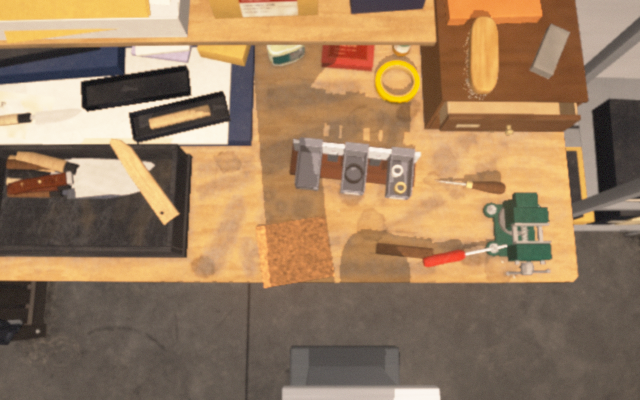

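View pics/scene1.png

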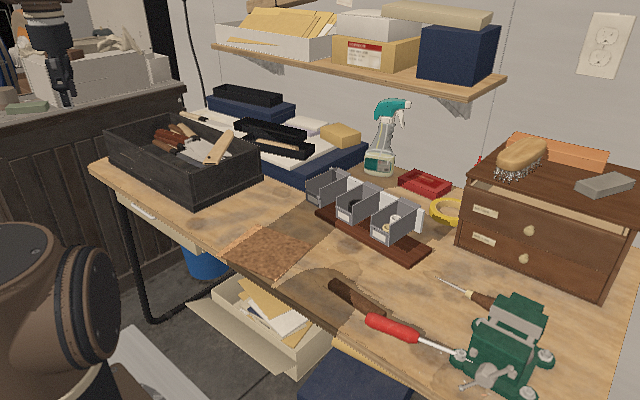

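The ferrule bin is the rightmost one: two rings at about (399,170) and (401,187) in the top view. The loupe bin is in the middle at (353,172), the empty bin on the left at (309,165), and the mat is centred near (296,251). I'll zoom both views to pick the rim corners.

Run:
```python
import cv2,numpy as np
t=cv2.imread("pics/top1.png")[125:295,250:430]; s=cv2.imread("pics/scene1.png")[155:285,295:435]
t=cv2.resize(t,None,fx=3.5,fy=3.5,interpolation=cv2.INTER_CUBIC)
cv2.imwrite("pics/topz.png",t); cv2.imwrite("pics/scz.png",cv2.resize(s,None,fx=4.5,fy=4.5,interpolation=cv2.INTER_CUBIC))
from h import *
c=cam("top")
hsv=cv2.cvtColor(c["image"],cv2.COLOR_BGR2HSV)
print("mat", hsv[250,290], "table",hsv[200,220],hsv[265,230],"shadow",hsv[190,270])
print(plane(c,[[258,224],[325,216],[333,278],[265,287]],.004).round(3))
print(plane(c,[[344,146],[366,146],[364,194],[342,194],[390,150],[414,153],[410,199],[387,197]],.118).round(3))
```

```text
mat [ 13 157 192] table [ 18 130 245] [ 16 141 239] shadow [ 15 134 168]
[[0.483 0.214 0.004]
 [0.5   0.072 0.004]
 [0.369 0.055 0.004]
 [0.351 0.197 0.004]]
[[ 0.619  0.036  0.118]
 [ 0.619 -0.006  0.118]
 [ 0.523 -0.001  0.118]
 [ 0.523  0.041  0.118]
 [ 0.611 -0.053  0.118]
 [ 0.605 -0.099  0.118]
 [ 0.514 -0.088  0.118]
 [ 0.518 -0.044  0.118]]
```

View pics/topz.png

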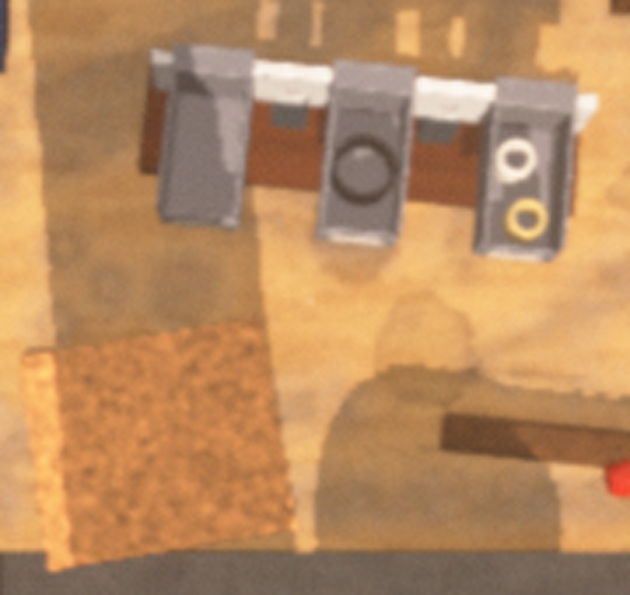

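View pics/scz.png

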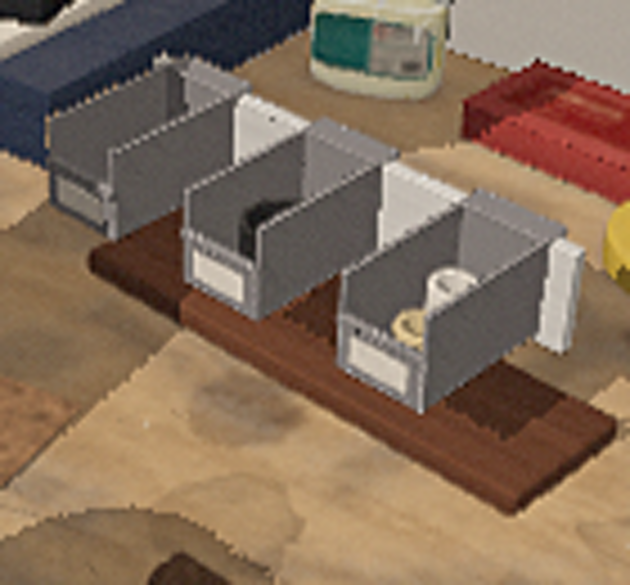

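The zooms confirm it: the right-hand bin holds the white and yellow rings, with its front corners at about (476,248) and (555,258) in the top crop. All three bins and the mat have a slight yaw. I'll measure them in both views.

Run:
```python
from h import *
t=cam("top"); s=cam("scene")
T=lambda a:np.array(a)/3.5+[250,125]; S=lambda a:np.array(a)/4.5+[295,155]
print("scene rim FL FR BR BL",plane(s,S([[345,270],[428,312],[550,240],[460,205]]),.118).round(3).tolist())
print("top rim FL FR",plane(t,T([[478,245],[556,255]]),.118).round(3).tolist(), "lip BL BR",plane(t,T([[497,80],[577,85]]),.118).round(3).tolist())
print("lip backs L,M,R (top left/right)",plane(t,T([[175,45],[253,50],[334,60],[415,67],[497,78],[577,85]]),.118).round(3).tolist())
# mat centre / yaw from corners
m=plane(t,T([[22,351],[262,320],[295,533],[50,571]]),.004); print(m.round(3).tolist(), m.mean(0))
ms=None
print("rings top",plane(t,T([[516,160],[526,219]]),.095).round(3).tolist())
```

```text
scene rim FL FR BR BL [[0.524, -0.051, 0.118], [0.52, -0.093, 0.118], [0.599, -0.102, 0.118], [0.599, -0.059, 0.118]]
top rim FL FR [[0.522, -0.044, 0.118], [0.516, -0.086, 0.118]] lip BL BR [[0.615, -0.057, 0.118], [0.613, -0.101, 0.118]]
lip backs L,M,R (top left/right) [[0.635, 0.122, 0.118], [0.632, 0.079, 0.118], [0.627, 0.034, 0.118], [0.623, -0.011, 0.118], [0.616, -0.057, 0.118], [0.613, -0.101, 0.118]]
[[0.48, 0.218, 0.004], [0.499, 0.072, 0.004], [0.371, 0.053, 0.004], [0.348, 0.198, 0.004]] [0.42462255 0.13528773 0.004     ]
rings top [[0.576, -0.07, 0.095], [0.541, -0.074, 0.095]]
```

Request:
send_rows:
  translation:
    - [-1,-0.9,-0.3]
    - [-1,-0.9,-0.3]
    - [-1,-0.9,-0.3]
    - [-1,-0.9,-0.3]
    - [-1,-0.9,0]
  rotation:
    - [0,0,0]
    - [0,0,0]
    - [0,0,0]
    - [0,0,0]
    - [0,0,0]
  grip: [85,85,85,85,85]

```text
time: 0.88
eef_pos: [0.376, 0.4153, 0.2343]
tcp_rot: [0.229, 0.973, 0.001, 0.001]
contact_force: [0.3, -0.6, -0.8]
opening: 0.997
```

Request:
send_rows:
  translation:
    - [-1,-0.9,0]
    - [-1,-0.9,0]
    - [-1,-0.9,0]
    - [-1,-0.9,0]
    - [-1,-0.9,0]
  rotation:
    - [0,0,0]
    - [0,0,0]
    - [0,0,0]
    - [0,0,0]
    - [0,0,0]
  grip: [85,85,85,85,85]

```text
time: 1.5
eef_pos: [0.4495, 0.2272, 0.2333]
tcp_rot: [0.229, 0.973, 0.0, 0.0]
contact_force: [0.7, -0.2, -0.6]
opening: 0.994
```

Request:
send_rows:
  translation:
    - [-1,-0.9,0]
    - [-1,-0.9,0]
    - [-1,-0.9,0]
    - [-1,-0.9,0]
    - [0,0,0]
  rotation:
    - [0,0,0]
    - [0,0,0]
    - [0,0,0]
    - [0,0,0]
    - [0,0,0]
  grip: [85,85,85,85,85]

```text
time: 2.12
eef_pos: [0.509, 0.0762, 0.2331]
tcp_rot: [0.231, 0.973, -0.0, -0.0]
contact_force: [-0.7, 0.8, 0.0]
opening: 0.991
```

Request:
send_rows:
  translation:
    - [0,0,0]
    - [0,0,0]
    - [0,0,0]
    - [0,0,0]
    - [0,0,0]
  rotation:
    - [0,0,-0.8]
    - [0,0,-0.8]
    - [0,0,-0.8]
    - [0,0,-0.8]
    - [0,0,-0.9]
  grip: [75,75,75,75,75]

```text
time: 2.75
eef_pos: [0.5079, 0.0793, 0.2332]
tcp_rot: [0.051, 0.999, 0.0, -0.0]
contact_force: [0.1, 0.3, -0.0]
opening: 0.878
```

Request:
send_rows:
  translation:
    - [-0.46,-0.98,0]
    - [-0.46,-0.98,0]
    - [-0.46,-0.98,0]
    - [-0.46,-0.98,0]
    - [-0.46,-0.98,0]
  rotation:
    - [0,0,0]
    - [0,0,0]
    - [0,0,0]
    - [0,0,0]
    - [0,0,0]
  grip: [70,70,70,70,70]

```text
time: 3.38
eef_pos: [0.5617, -0.0749, 0.2332]
tcp_rot: [0.052, 0.999, 0.0, -0.0]
contact_force: [0.3, -0.3, 0.0]
opening: 0.821
```

Request:
send_rows:
  translation:
    - [0,0,0]
    - [0,0,0]
  rotation:
    - [0,0,0]
    - [0,0,0]
  grip: [70,70]

```text
time: 3.62
eef_pos: [0.5613, -0.074, 0.233]
tcp_rot: [0.052, 0.999, 0.0, -0.0]
contact_force: [0.5, 1.0, -0.1]
opening: 0.819
```

Run:
```python
from h import *
c=cam("wrist"); cv2.imwrite("pics/w1.png",c["image"]); print(c["p"],c["R"].round(2).tolist())
np.savez("w1.npz",**{k:np.array(c[k]) for k in("R","p","mtx","dist_coeffs")})
b,x,y=np.array([.5615,-.074]),np.array([.9945,-.105]),np.array([.105,.9945])
P=[[*(b+i*x+j*y),.118] for i,j in((-.04,.023),(-.04,-.023),(.04,-.023),(.04,.023))]
print(proj(c,P).round(0).tolist())
```

```text
[ 0.47665924 -0.06455591  0.41047424] [[0.1, 0.94, 0.32], [0.99, -0.1, -0.03], [0.0, 0.33, -0.95]]
[[339.0, 149.0], [292.0, 149.0], [294.0, 224.0], [337.0, 224.0]]
```

View pics/w1.png

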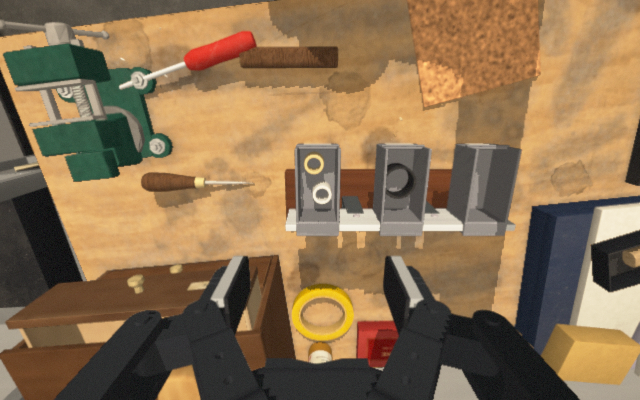

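Run:
```python
from h import *
c=dict(np.load("w1.npz")); im=cv2.imread("pics/w1.png")
cv2.imwrite("pics/w1z.png",cv2.resize(im[130:250,280:440],None,fx=5,fy=5,interpolation=cv2.INTER_CUBIC))
print(plane(c,[[295,145],[341,145],[338,235],[295,235]],.118).round(4).tolist())
```

```text
[[0.5161, -0.0895, 0.118], [0.5208, -0.0449, 0.118], [0.6168, -0.0556, 0.118], [0.6119, -0.1018, 0.118]]
```

View pics/w1z.png

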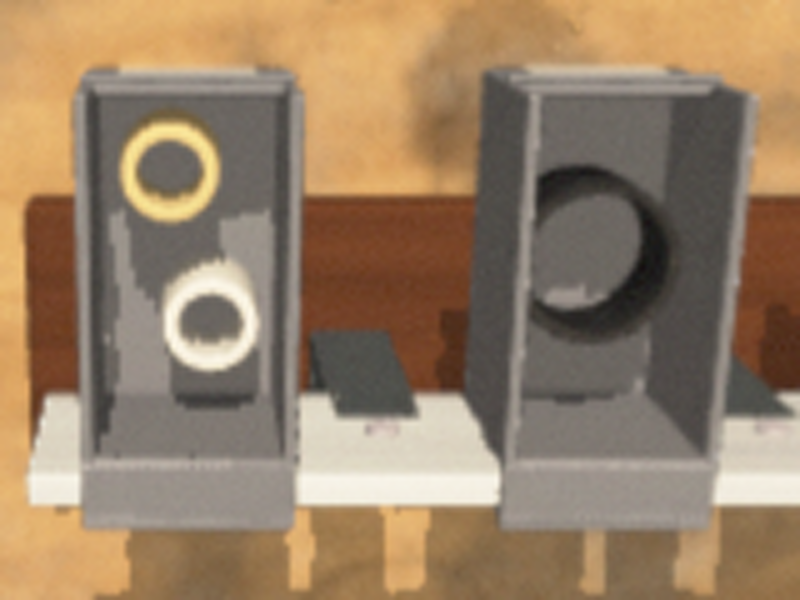

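Request:
send_rows:
  translation:
    - [0,0.05,0.8]
    - [0,0,0.8]
    - [0,0,0.8]
    - [0,0,0.8]
    - [0,0,0.6]
  rotation:
    - [0,0,0]
    - [0,0,0]
    - [0,0,0]
    - [0,0,0]
    - [0,0,0]
  grip: [70,70,70,70,70]

```text
time: 4.3
eef_pos: [0.5612, -0.0724, 0.1182]
tcp_rot: [0.052, 0.999, 0.0, -0.0]
contact_force: [0.7, 1.1, 0.2]
opening: 0.821
```

Request:
send_rows:
  translation:
    - [0,0,0.4]
    - [0,0,0.4]
    - [0,0,0.4]
    - [0,0,0]
    - [0,0,0]
  rotation:
    - [0,0,0]
    - [0,0,0]
    - [0,0,0]
    - [0,0,0]
    - [0,0,0]
  grip: [70,70,70,70,70]

```text
time: 4.92
eef_pos: [0.5621, -0.0739, 0.0837]
tcp_rot: [0.053, 0.999, -0.0, 0.0]
contact_force: [0.1, 0.3, -1.0]
opening: 0.821
```

Clear of contact. Closing at a modest force.

Request:
send_rows:
  translation:
    - [0,0,0]
    - [0,0,0]
    - [0,0,0]
    - [0,0,0]
    - [0,0,0]
  rotation:
    - [0,0,0]
    - [0,0,0]
    - [0,0,0]
    - [0,0,0]
    - [0,0,0]
  grip: [60,52,46,40,40]
  squeeze: 40

```text
time: 5.55
eef_pos: [0.5617, -0.0737, 0.0832]
tcp_rot: [0.052, 0.999, -0.0, -0.0]
contact_force: [-0.1, 0.2, 0.3]
opening: 0.47
```

Request:
send_rows:
  translation:
    - [0,0,0]
    - [0,0,0]
    - [0,0,0]
  rotation:
    - [0,0,0]
    - [0,0,0]
    - [0,0,0]
  grip: [40,40,40]

```text
time: 5.92
eef_pos: [0.5618, -0.0737, 0.0832]
tcp_rot: [0.052, 0.999, -0.0, 0.0]
contact_force: [0.5, 0.3, -0.1]
opening: 0.468
```

Request:
send_rows:
  translation:
    - [0,0,-0.2]
    - [0,0,-0.3]
    - [0,0,-0.3]
    - [0,0,-0.3]
    - [0,0,-0.3]
  rotation:
    - [0,0,0]
    - [0,0,0]
    - [0,0,0]
    - [0,0,0]
    - [0,0,0]
  grip: [40,40,40,40,40]

```text
time: 6.55
eef_pos: [0.5619, -0.0737, 0.1261]
tcp_rot: [0.052, 0.999, -0.0, 0.0]
contact_force: [0.8, -0.2, 0.2]
opening: 0.472
```

Run:
```python
from h import *
s=cam("scene"); w=cam("wrist"); st=ctrl.get_state(); print(st["eef_pos"],st["opening"],st["contact_force"],st["wrist_torque"])
a=cv2.resize(s["image"][140:290,290:450],None,fx=2.5,fy=2.5); b=w["image"][100:300,240:600]
b=cv2.resize(b,(400,222)); o=np.zeros((375,800,3),np.uint8); o[:, :400]=a; o[:222,400:]=b; cv2.imwrite("pics/lift.png",o)
```

```text
[ 0.56266606 -0.07395099  0.12691325] 0.4684340105681514 [ 0.23140425 -0.01827953 -0.80320003] [-0.0642428  -0.01603717 -0.03330327]
```

View pics/lift.png

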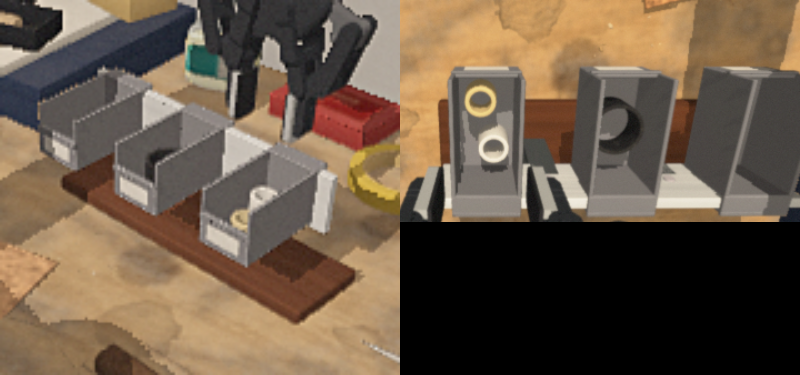

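The grip closed to the commanded 40 mm, narrower than the 46 mm bin. The bin is still hanging, so the fingers missed it. In the scene crop the fingertips at (240,115) and (293,138) look higher or farther back than expected. I'll check the reported TCP against the pictures.

Run:
```python
from h import *
st=ctrl.get_state(); p=st["eef_pos"]; Rm=R.from_quat(st["tcp_rot"]).as_matrix()
print(st["time"],p,Rm.round(3).tolist())
o=[]
for n in ("scene","top","wrist"):
    c=cam(n); im=c["image"].copy(); pts=[p+Rm@np.array(v) for v in([0,0,0],[0,.02,0],[0,-.02,0],[0,.02,-.019],[0,-.02,-.019])]
    uv=proj(c,pts); print(n,uv.round(0).tolist())
    for i,q in enumerate(uv): cv2.circle(im,tuple(int(k) for k in q),1,(0,0,255) if i<3 else (0,255,0),-1)
    x,y=uv[0]; x=int(np.clip(x,80,560)); y=int(np.clip(y,80,320)); h=65
    o.append(cv2.resize(im[y-h:y+h,x-h:x+h],(266,266),interpolation=cv2.INTER_NEAREST))
    cv2.imwrite(f"pics/chk_{n}.png",c["image"])
cv2.imwrite("pics/chk.png",np.hstack(o))
```

```text
6.65 [ 0.56266606 -0.07395099  0.12691325] [[-0.994, 0.105, 0.003], [0.105, 0.994, -0.001], [-0.003, -0.001, -1.0]]
scene [[394.0, 207.0], [386.0, 203.0], [403.0, 211.0], [387.0, 194.0], [404.0, 202.0]]
top [[402.0, 173.0], [392.0, 172.0], [413.0, 174.0], [394.0, 169.0], [415.0, 171.0]]
wrist [[315.0, 239.0], [346.0, 239.0], [285.0, 239.0], [349.0, 253.0], [281.0, 253.0]]
```

View pics/chk.png

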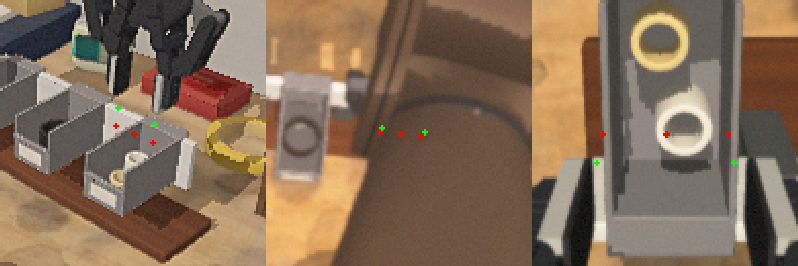

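In both views the real fingertips sit behind the reported TCP: the scene view shows them about 16 px higher than predicted. I'll triangulate the tips.

```bash
cat >> h.py <<'E'
def ray(c,uv):
    n=cv2.undistortPoints(np.array(uv,float).reshape(1,1,2),np.array(c["mtx"]),np.array(c["dist_coeffs"])).ravel()
    d=c["R"]@np.r_[n,1]; return c["p"],d/np.linalg.norm(d)
def tri(r1,r2):
    (a,d),(b,e)=r1,r2; k=np.linalg.lstsq(np.c_[d,-e],b-a,rcond=None)[0]
    P,Q=a+k[0]*d,b+k[1]*e; return (P+Q)/2,np.linalg.norm(P-Q)
E
python3 - <<'E'
from h import *
st=ctrl.get_state(); s=cam("scene"); w=cam("wrist"); print(st["eef_pos"],st["qpos"].round(3))
for a,b in(((407,196),(282,251)),((384,188),(350,252))):
    P,g=tri(ray(s,a),ray(w,b)); print(P.round(4),g.round(4))
print(np.array(w["hand_eye"]).round(3).tolist())
a=cv2.resize(s["image"][150:240,360:430],(466,600),interpolation=cv2.INTER_CUBIC); b=cv2.resize(w["image"][190:400,200:430],(334,305),interpolation=cv2.INTER_CUBIC)
o=np.zeros((600,800,3),np.uint8); o[:,:466]=a;o[:305,466:]=b; cv2.imwrite("pics/tips.png",o)
E
```

```text
[ 0.56155258 -0.07362874  0.12501953] [-0.309  0.12   1.909 -0.     1.113 -1.775]
[ 0.5567 -0.0946  0.1577] 0.0104
[ 0.554  -0.0542  0.1625] 0.0005
[[-0.001, -0.945, -0.327, 0.085], [1.0, -0.001, 0.0, 0.001], [-0.0, -0.327, 0.945, -0.177], [0.0, 0.0, 0.0, 1.0]]
```

View pics/tips.png

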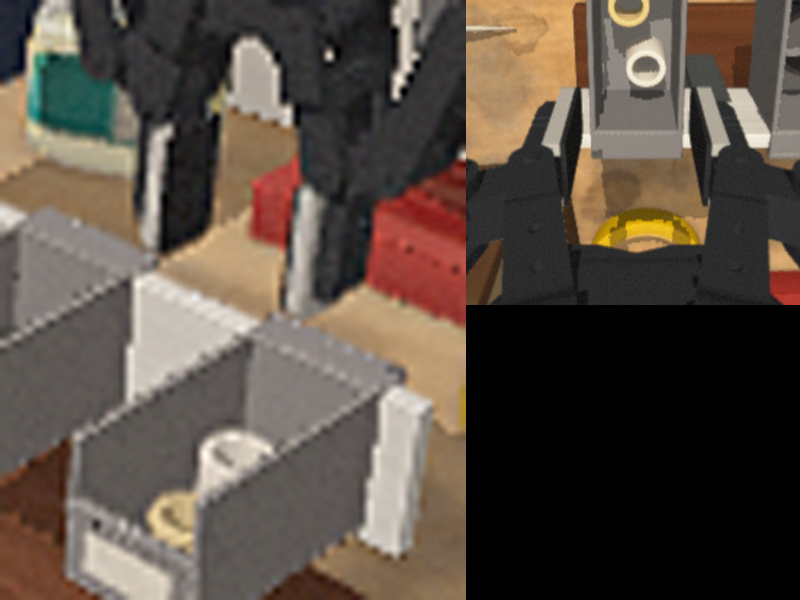

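Triangulated tips are at z ≈ 0.158–0.162 while the TCP reads 0.125, about 33 mm off. That is far more than the pad swing explains. x and y agree to within a few mm. So the reported z, or the tip offset, can't be trusted for depth. I'll work relative to the pictures instead: open, then go down to a reading of about 0.060, which puts the tips about 25 mm below the rim, watching the force on the way.

Request:
send_rows:
  translation:
    - [0,0,0]
    - [0,0,0]
    - [0,0,0]
    - [0,0,0]
    - [0,0,0]
  rotation:
    - [0,0,0]
    - [0,0,0]
    - [0,0,0]
    - [0,0,0]
    - [0,0,0]
  grip: [70,70,70,70,70]

```text
time: 7.52
eef_pos: [0.5618, -0.0737, 0.1252]
tcp_rot: [0.053, 0.999, 0.0, 0.0]
contact_force: [0.2, 0.5, -0.1]
opening: 0.819
```

Request:
send_rows:
  translation:
    - [0,0,0.4]
    - [0,0,0.4]
    - [0,0,0.3]
    - [0,0,0.3]
    - [0,0,0]
  rotation:
    - [0,0,0]
    - [0,0,0]
    - [0,0,0]
    - [0,0,0]
    - [0,0,0]
  grip: [70,70,70,70,70]

```text
time: 8.15
eef_pos: [0.561, -0.0735, 0.0819]
tcp_rot: [0.052, 0.999, 0.0, -0.001]
contact_force: [-0.2, 0.3, 0.3]
opening: 0.82
```

Run:
```python
from h import *
st=ctrl.get_state(); print(st["eef_pos"],st["contact_force"],st["opening"])
s=cam("scene"); w=cam("wrist")
a=cv2.resize(s["image"][150:240,360:430],(466,600),interpolation=cv2.INTER_CUBIC); b=cv2.resize(w["image"][140:350,200:430],(334,305),interpolation=cv2.INTER_CUBIC)
o=np.zeros((600,800,3),np.uint8); o[:,:466]=a;o[:305,466:]=b; cv2.imwrite("pics/tips2.png",o)
w1=dict(np.load("w1.npz")); x=np.array([.521,-.0725]); d=np.array([.105,.9945])
print("90mm pred px",proj(w1,[[*x,.118],[*(x+.09*d),.118]]),"seen 89.6")
```

```text
[ 0.56096994 -0.07345697  0.08193997] [-0.20352901  0.29671885  0.33529818] 0.8199539232710583
90mm pred px [[312.85083568 148.1519994 ]
 [404.69733183 148.22124038]] seen 89.6
```

View pics/tips2.png

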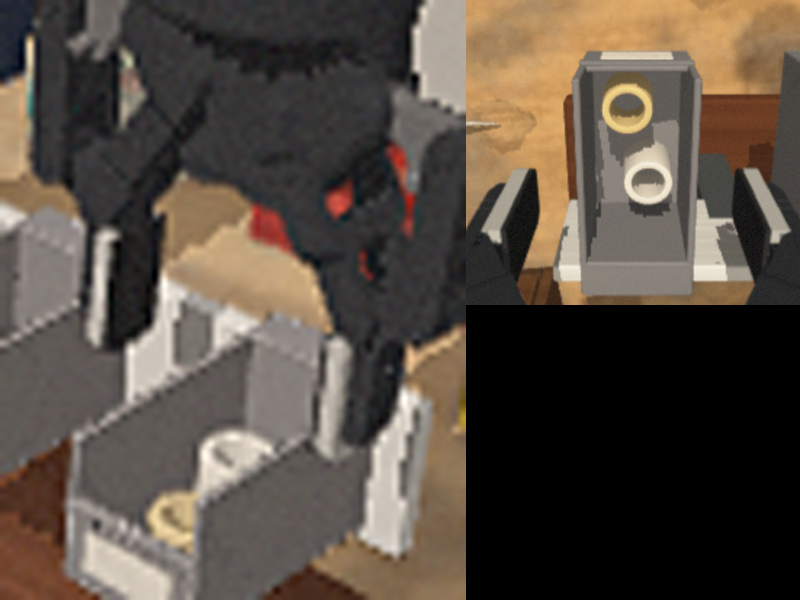

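Run:
```python
from h import *
st=ctrl.get_state(); s=cam("scene"); w=cam("wrist"); print(st["eef_pos"])
S=lambda x,y:(360+x/6.657,150+y/6.667); W=lambda x,y:(200+(x-466)/1.452,140+y/1.452)
Rm=R.from_quat(st["tcp_rot"]).as_matrix()
for a,b in((S(330,455),W(530,172)),(S(103,345),W(744,172))):
    P,g=tri(ray(s,a),ray(w,b)); print("tip",P.round(4),g.round(4),"tool",(Rm.T@(P-st["eef_pos"])).round(4))
# same method on known point: rim front corners (z must be .118)
for a,b in((S(75,437),W(692,75)),(S(203,497),W(578,75))):
    P,g=tri(ray(s,a),ray(w,b)); print("rim corner",P.round(4),g.round(4))
```

```text
[ 0.56189213 -0.07371442  0.08324714]
tip [ 0.5533 -0.1112  0.1217] 0.0015 tool [ 0.0046 -0.0382 -0.0385]
tip [ 0.5611 -0.0335  0.1221] 0.0013 tool [ 0.005   0.0399 -0.0389]
rim corner [ 0.5242 -0.0495  0.1159] 0.0016
rim corner [ 0.5213 -0.0906  0.1152] 0.0046
```

Run:
```python
from h import *
st=ctrl.get_state(); s=cam("scene"); Rm=R.from_quat(st["tcp_rot"]).as_matrix()
for xx in(0,-.03,.03):
  for h in(.04,.06,.08,.1,.12):
    u=proj(s,[st["eef_pos"]+Rm@np.array([xx,0,-h])])[0]; print(xx,h,((u-[360,150])*6.66).round(0))
im=cv2.cvtColor(s["image"],cv2.COLOR_BGR2GRAY)
print(im[150:196:2,388:404:2])
```

```text
0 0.04 [225. 388.]
0 0.06 [232. 325.]
0 0.08 [240. 261.]
0 0.1 [247. 195.]
0 0.12 [255. 127.]
-0.03 0.04 [291. 349.]
-0.03 0.06 [299. 288.]
-0.03 0.08 [307. 225.]
-0.03 0.1 [315. 160.]
-0.03 0.12 [323.  93.]
0.03 0.04 [156. 428.]
0.03 0.06 [162. 364.]
0.03 0.08 [169. 299.]
0.03 0.1 [175. 232.]
0.03 0.12 [182. 163.]
[[ 58  53  53  55  53  58  51  51]
 [ 35  50  51  50  52  55  56  51]
 [ 58  23  33  40  40  49  49  46]
 [ 56  55  35  27  29  27  30  21]
 [ 58  57  54  59  29  30  31  34]
 [ 55  58  48  58  54  58  57  37]
 [ 58  43  53  52  53  50  47  58]
 [ 57  27  47  59  55  49  54  61]
 [ 31  37  33  56  54  53  54  51]
 [ 29  34  56  49  59  56  54  52]
 [ 39  56  50  50  55  55  52  50]
 [ 59  58  54  55  56  51  44  37]
 [ 58  45  51  49  51  54  57  58]
 [155 103  77  59  40  50  54  55]
 [115 117 117 116 114  51  50  49]
 [124 125 126 121 120  91  73  52]
 [126 126 121 120 134  83  87 100]
 [126 125 133 173 171  74  80  89]
 [139 133 173 169 167 141 110  86]
 [174 175 172 171 170 170 169 167]
 [148 155 164 168 171 171 172 172]
 [145 143 148 152 159 162 166 174]
 [157 152 143 137 142 145 152 157]]
```

The check works: the same method puts the rim corners at z = 0.1155 against the true 0.118. The whole gripper therefore sits about 30 mm higher than the TCP reading suggests, with the body starting about 100 mm behind the TCP. I'll lower by another 33 mm, which should put the tips near z = 0.087, and grip there.

Request:
send_rows:
  translation:
    - [0,0,0.3]
    - [0,0,0.3]
    - [0,0,0.3]
    - [0,0,0.2]
    - [0,0,0]
  rotation:
    - [0,0,0]
    - [0,0,0]
    - [0,0,0]
    - [0,0,0]
    - [0,0,0]
  grip: [70,70,70,70,70]

```text
time: 9.02
eef_pos: [0.5612, -0.0735, 0.0493]
tcp_rot: [0.052, 0.999, 0.0, -0.001]
contact_force: [-0.5, -0.8, -0.4]
opening: 0.821
```

Request:
send_rows:
  translation:
    - [0,0,0]
    - [0,0,0]
    - [0,0,0]
    - [0,0,0]
    - [0,0,0]
  rotation:
    - [0,0,0]
    - [0,0,0]
    - [0,0,0]
    - [0,0,0]
    - [0,0,0]
  grip: [60,52,46,40,40]
  squeeze: 40

```text
time: 9.65
eef_pos: [0.5621, -0.0734, 0.0509]
tcp_rot: [0.052, 0.999, 0.0, 0.0]
contact_force: [-0.6, 2.5, 4.4]
opening: 0.533
```

Request:
send_rows:
  translation:
    - [0,0,0]
    - [0,0,0]
  rotation:
    - [0,0,0]
    - [0,0,0]
  grip: [40,40]

```text
time: 9.9
eef_pos: [0.5621, -0.0734, 0.0508]
tcp_rot: [0.052, 0.999, 0.0, 0.0]
contact_force: [-1.5, 3.2, 5.6]
opening: 0.531
```

The opening stopped at 0.53 (45.5 mm), so it now holds the 46 mm bin. Lifting 70 mm straight up, gently.

Request:
send_rows:
  translation:
    - [0,0,-0.15]
    - [0,0,-0.2]
    - [0,0,-0.3]
    - [0,0,-0.3]
    - [0,0,-0.3]
  rotation:
    - [0,0,0]
    - [0,0,0]
    - [0,0,0]
    - [0,0,0]
    - [0,0,0]
  grip: [40,40,40,40,40]

```text
time: 10.52
eef_pos: [0.5614, -0.0737, 0.0884]
tcp_rot: [0.052, 0.999, -0.0, -0.0]
contact_force: [0.0, -0.0, -1.2]
opening: 0.539
```

Request:
send_rows:
  translation:
    - [0,0,-0.3]
    - [0,0,-0.3]
    - [0,0,-0.3]
    - [0,0,-0.2]
    - [0,0,0]
  rotation:
    - [0,0,0]
    - [0,0,0]
    - [0,0,0]
    - [0,0,0]
    - [0,0,0]
  grip: [40,40,40,40,40]

```text
time: 11.15
eef_pos: [0.5621, -0.0738, 0.1214]
tcp_rot: [0.052, 0.999, -0.0, 0.001]
contact_force: [-0.1, 0.0, -2.2]
opening: 0.531
```

Run:
```python
from h import *
st=ctrl.get_state(); print(st["eef_pos"],st["contact_force"],st["wrist_torque"],st["opening"])
s=cam("scene"); cv2.imwrite("pics/up.png",cv2.resize(s["image"][90:290,200:460],None,fx=3,fy=3,interpolation=cv2.INTER_CUBIC))
```

```text
[ 0.56214168 -0.07381132  0.12142503] [-0.06654884  0.00522203 -2.16444797] [ 0.0191371  -0.01411213  0.04154732] 0.5305489696028524
```

View pics/up.png

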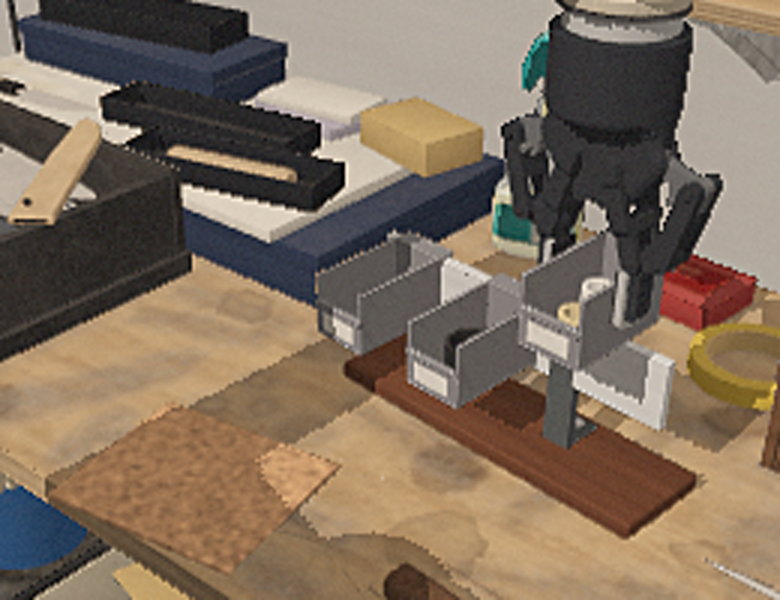

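The bin hangs level in the gripper (front at (548,330) in the crop), with −2.2 N on the wrist, about its weight. The other two bins are undisturbed. Moving it out to the mat.

Request:
send_rows:
  translation:
    - [0.3,0,0]
    - [0.6,0,0]
    - [0.6,0.2,0]
    - [0.6,0.4,0]
    - [0.6,0.6,0]
  rotation:
    - [0,0,0]
    - [0,0,0]
    - [0,0,0]
    - [0,0,0]
    - [0,0,0]
  grip: [40,40,40,40,40]

```text
time: 11.82
eef_pos: [0.4835, -0.0291, 0.1201]
tcp_rot: [0.053, 0.999, 0.0, -0.001]
contact_force: [0.2, 0.0, -1.1]
opening: 0.532
```

Request:
send_rows:
  translation:
    - [0.6,0.7,0]
    - [0.6,0.7,0]
    - [0.6,0.7,0]
    - [0.5,0.7,0]
    - [0.24,0.7,0]
  rotation:
    - [0,0,0]
    - [0,0,0]
    - [0,0,0]
    - [0,0,0]
    - [0,0,0]
  grip: [40,40,40,40,40]

```text
time: 12.45
eef_pos: [0.4186, 0.0837, 0.1201]
tcp_rot: [0.053, 0.999, -0.0, -0.001]
contact_force: [0.2, -0.1, -0.9]
opening: 0.533
```

Request:
send_rows:
  translation:
    - [0,0.7,0]
    - [0,0.6,0]
    - [0,0.42,0]
    - [0,0,0]
    - [0,0,0]
  rotation:
    - [0,0,0]
    - [0,0,0]
    - [0,0,0]
    - [0,0,0]
    - [0,0,0]
  grip: [40,40,40,40,40]

```text
time: 13.08
eef_pos: [0.4254, 0.1339, 0.1205]
tcp_rot: [0.053, 0.999, -0.0, -0.0]
contact_force: [-0.4, -0.4, -0.9]
opening: 0.535
```

On target in xy. Lowering 120 mm, then small steps until I feel contact.

Request:
send_rows:
  translation:
    - [0,0,0.5]
    - [0,0,0.8]
    - [0,0,0.8]
    - [0,0,0.7]
    - [0,0,0.5]
  rotation:
    - [0,0,0]
    - [0,0,0]
    - [0,0,0]
    - [0,0,0]
    - [0,0,0]
  grip: [40,40,40,40,40]

```text
time: 13.7
eef_pos: [0.4245, 0.1338, 0.0198]
tcp_rot: [0.053, 0.999, -0.0, -0.001]
contact_force: [0.8, -0.2, -1.8]
opening: 0.533
```

Request:
send_rows:
  translation:
    - [0,0,0.3]
    - [0,0,0.2]
    - [0,0,0.2]
    - [0,0,0]
    - [0,0,0]
  rotation:
    - [0,0,0]
    - [0,0,0]
    - [0,0,0]
    - [0,0,0]
    - [0,0,0]
  grip: [40,40,40,40,40]

```text
time: 14.32
eef_pos: [0.426, 0.1344, 0.0011]
tcp_rot: [0.052, 0.999, 0.0, 0.0]
contact_force: [-0.1, 0.3, -1.1]
opening: 0.531
```

Run:
```python
from h import *
st=ctrl.get_state(); print(st["eef_pos"],st["contact_force"],st["wrist_torque"],st["opening"])
s=cam("scene"); cv2.imwrite("pics/low.png",cv2.resize(s["image"][150:310,200:400],None,fx=3.5,fy=3.5,interpolation=cv2.INTER_CUBIC))
```

```text
[0.42600916 0.13441204 0.00112952] [-0.1276122   0.30760769 -1.11943143] [-0.04491173  0.03015281  0.01924572] 0.5305121018261005
```

View pics/low.png

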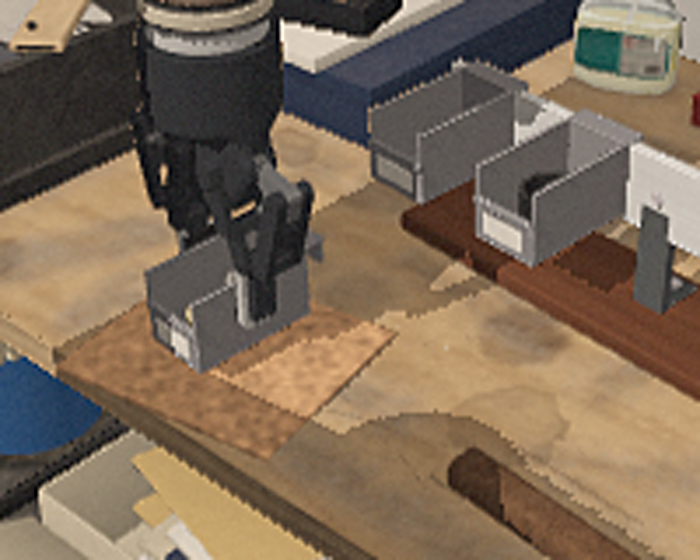

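The bin is level just above the mat, still off contact. Continuing down in small steps.

Request:
send_rows:
  translation:
    - [0,0,0.2]
    - [0,0,0.15]
    - [0,0,0]
    - [0,0,0]
  rotation:
    - [0,0,0]
    - [0,0,0]
    - [0,0,0]
    - [0,0,0]
  grip: [40,40,40,40]

```text
time: 14.88
eef_pos: [0.4256, 0.1343, -0.0099]
tcp_rot: [0.052, 0.999, -0.0, -0.0]
contact_force: [0.1, -0.6, -1.5]
opening: 0.531
```

Request:
send_rows:
  translation:
    - [0,0,0.07]
    - [0,0,0.07]
    - [0,0,0]
    - [0,0,0]
  rotation:
    - [0,0,0]
    - [0,0,0]
    - [0,0,0]
    - [0,0,0]
  grip: [40,40,40,40]

```text
time: 15.38
eef_pos: [0.426, 0.1343, -0.0131]
tcp_rot: [0.052, 0.999, -0.0, -0.0]
contact_force: [-1.8, -1.0, 5.3]
opening: 0.53
```

Contact at +5 N, at the expected height. Releasing.

Request:
send_rows:
  translation:
    - [0,0,0]
    - [0,0,0]
    - [0,0,0]
    - [0,0,0]
    - [0,0,0]
  rotation:
    - [0,0,0]
    - [0,0,0]
    - [0,0,0]
    - [0,0,0]
    - [0,0,0]
  grip: [48,54,60,66,70]

```text
time: 16.0
eef_pos: [0.4256, 0.1343, -0.014]
tcp_rot: [0.052, 0.999, 0.0, -0.0]
contact_force: [-0.1, 1.0, -0.1]
opening: 0.822
```

Request:
send_rows:
  translation:
    - [0,0,0]
    - [0,0,0]
    - [0,0,-0.3]
    - [0,0,-0.5]
    - [0,0,-0.7]
  rotation:
    - [0,0,0]
    - [0,0,0]
    - [0,0,0]
    - [0,0,0]
    - [0,0,0]
  grip: [70,70,70,70,70]

```text
time: 16.62
eef_pos: [0.4255, 0.1343, 0.0322]
tcp_rot: [0.052, 0.999, -0.0, -0.0]
contact_force: [0.9, 0.7, -0.3]
opening: 0.819
```

Request:
send_rows:
  translation:
    - [0,0,-0.9]
    - [0,0,-0.9]
    - [0,0,-0.9]
    - [0,0,-0.9]
    - [0,0,-0.9]
  rotation:
    - [0,0,0]
    - [0,0,0]
    - [0,0,0]
    - [0,0,0]
    - [0,0,0]
  grip: [70,70,70,70,70]

```text
time: 17.25
eef_pos: [0.4257, 0.1344, 0.1683]
tcp_rot: [0.052, 0.999, 0.0, 0.001]
contact_force: [-0.3, -0.6, 0.2]
opening: 0.818
```

Request:
send_rows:
  translation:
    - [0,0,0]
    - [0,0,0]
  rotation:
    - [0,0,0]
    - [0,0,0]
  grip: [70,70]

```text
time: 17.5
eef_pos: [0.425, 0.1343, 0.1655]
tcp_rot: [0.052, 0.999, -0.0, -0.0]
contact_force: [-0.3, 0.7, -1.1]
opening: 0.821
```

Run:
```python
from h import *
st=ctrl.get_state(); print(st["time"],st["eef_pos"],st["contact_force"])
s=cam("scene"); w=cam("wrist"); np.savez("w2.npz",**{k:np.array(w[k]) for k in("R","p","mtx","dist_coeffs")})
a=cv2.resize(s["image"][150:310,200:420],(800,582),interpolation=cv2.INTER_CUBIC)[:,:400+40]
o=np.zeros((600,800,3),np.uint8); o[:384,:400]=cv2.resize(s["image"][130:310,205:392],(400,384),interpolation=cv2.INTER_CUBIC)
o[:250,400:]=cv2.resize(w["image"],(400,250)); cv2.imwrite("pics/end.png",o)
b,x,y=np.array([.425,.1353]),np.array([.9945,-.105]),np.array([.105,.9945])
print("pred rim px wrist (panel)",(proj(w,[[*(b+i*x+j*y),.052] for i,j in((-.04,.023),(-.04,-.023),(.04,-.023),(.04,.023))])*.625+[400,0]).round(0).tolist())
```

```text
17.5 [0.42504458 0.13430024 0.16551407] [-0.27444431  0.71977384 -1.14692464]
pred rim px wrist (panel) [[613.0, 93.0], [583.0, 93.0], [584.0, 141.0], [612.0, 141.0]]
```

The viewer limit is reached, so I'll finish with numeric checks: the low-saturation bin blob in the wrist view, and frame differences on the two other bins.

Run:
```python
from h import *
w=cam("wrist"); s=cam("scene"); s0=cv2.imread("pics/scene1.png")
hsv=cv2.cvtColor(w["image"],cv2.COLOR_BGR2HSV); m=((hsv[...,1]<60)&(hsv[...,2]>45)).astype(np.uint8)
m=cv2.morphologyEx(m,cv2.MORPH_CLOSE,np.ones((5,5)))
n,l,st,ce=cv2.connectedComponentsWithStats(m)
b,x,y=np.array([.425,.1353]),np.array([.9945,-.105]),np.array([.105,.9945])
print("pred rim",proj(w,[[*(b+i*x+j*y),.052] for i,j in((-.04,.023),(-.04,-.023),(.04,-.023),(.04,.023))]).round(0).tolist())
for i in range(1,n):
    if st[i,4]>800:
        X,Y,W,H,A=st[i]; print(st[i],ce[i].round(0), plane(w,[[X,Y],[X+W,Y],[X+W/2,Y+H]],.052).round(3).tolist())
# mat centre by the same wrist view: cork hue/sat mask
for nm,(r0,r1,c0,c1) in {"empty":(165,215,305,343),"loupe":(180,226,335,370)}.items():
    d=cv2.absdiff(s["image"][r0:r1,c0:c1],s0[r0:r1,c0:c1]).max(2); print(nm,"mean diff",d.mean(),"frac>40",(d>40).mean().round(3))
    g0,g1=[np.float32(cv2.cvtColor(k[r0:r1,c0:c1],cv2.COLOR_BGR2GRAY)) for k in(s0,s["image"])]
    print(" shift px",cv2.phaseCorrelate(g0,g1))
print(ctrl.get_state()["opening"])
```

```text
pred rim [[341.0, 149.0], [293.0, 149.0], [295.0, 225.0], [339.0, 225.0]]
[    0     0   640   153 74279] [285.  60.] [[0.23, -0.115, 0.052], [0.287, 0.426, 0.052], [0.389, 0.142, 0.052]]
[  500   133   140   267 18219] [581. 244.] [[0.388, 0.316, 0.052], [0.402, 0.453, 0.052], [0.759, 0.447, 0.052]]
[ 294  146   46   93 3811] [317. 193.] [[0.38, 0.118, 0.052], [0.384, 0.162, 0.052], [0.481, 0.13, 0.052]]
[205 256  41  70 934] [224. 283.] [[0.489, 0.005, 0.052], [0.493, 0.05, 0.052], [0.585, 0.007, 0.052]]
[ 235  298  103   73 4243] [291. 335.] [[0.546, 0.027, 0.052], [0.559, 0.146, 0.052], [0.664, 0.071, 0.052]]
[ 431  337   65   63 1720] [458. 367.] [[0.628, 0.255, 0.052], [0.637, 0.335, 0.052], [0.741, 0.301, 0.052]]
[ 157  361   44   39 1013] [181. 382.] [[0.63, -0.091, 0.052], [0.636, -0.035, 0.052], [0.7, -0.081, 0.052]]
empty mean diff 11.268947368421053 frac>40 0.096
 shift px ((-0.2834313981821346, 0.25773345611552756), 0.5772987043857575)
loupe mean diff 13.583850931677018 frac>40 0.135
 shift px ((0.13989157381233142, 0.02101690685290336), 0.8272146775766656)
0.8224076291347604
```

```bash
python3 -c "
from plant import ticket
print(ticket.sign_off())"
```

```text
the job is handed in; nothing more can be done
None
```

I lifted the ferrule bin (the right-hand one) off the rail and set it down upright on the cork mat. I released it, backed the gripper off and handed the job in at about 17.6 s. No verdict was reported.

**Last checks:**
- **Lift:** the bin rose about 70 mm, with its middle at roughly 0.164 m by the arm's travel, and looked level in the scene view.
- **Landing:** it touched down with about 5 N, at the height expected from the arm's travel.
- **Position on the mat:** after release, the wrist view shows its rim within about 3 px of where a bin standing flat there should appear. Its middle is about (0.425, 0.137), and I measured the mat centre at (0.425, 0.135), so it is about 2 mm off.
- **Other two bins:** they shifted less than 0.4 px in the scene view, and the gripper is clear of everything.

**What failed or disagreed:**
- **First grasp missed:** the fingers closed at the rim without catching the bin, and nothing moved. Triangulating the fingertips put them 33–39 mm above the reported TCP, more than the 13 mm pad swing can explain. I went 33 mm deeper and the second grasp held.
- **No final picture:** the 12-picture viewing limit was reached, so I did not see the final scene. The end state rests on the numeric checks above.

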